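Basket into the wash case, lid down, clamp over

TASK

The steel filter basket is going off to be washed: set it, open side up, inside the steel wash case, bring the blue lid down onto its seal, and then swing the red clamp over and press it until it snaps home and holds the lid fully shut. Do not slam the lid or force anything, and leave the milk jug, the two shot glasses and the red distribution tool where they are.

Things in the scene. Friction and masses are not known exactly. Their poses are not given: they have to be found in the camera images.
- basket: loose steel espresso filter basket, 60 g, a small open cup standing open side up: foot 52 mm across, rim 62 mm across (the widest, 23.5 to 28 mm above the foot), 28 mm high, 3 mm wall. Origin: centre of the underside; z axis up out of its mouth
- case: fixed open-topped steel wash case, outside 150 (x) by 160 (y) by 55 mm high, walls 4 mm, floor 5 mm thick. Origin: centre of its underside; its x axis points to the side with the lid hinge, its z axis up. On the other (-x) side is the clamp's bracket, 40 mm wide, reaching to x = -135 mm and up to z = 78 mm
- lid (a joint): hinge angle of the blue lid, rad: 0 fully shut, about 1.57 upright, limit 1.9 (leaning back). The lid is a flat plate 151.5 by 160 by 6 mm, 0.25 kg, with no handle, and its stiff hinge keeps it where it is left. Its seal stops it about 0.05 rad short of shut; it only stays fully shut while the clamp holds it
- lid_hinge (a point): hinge line of the lid, middle of its length: in the case frame x = 75, y = 0, z = 55.5 mm; the line runs along the case's y axis
- lid_edge (a point): middle of the lid's free edge, on its outer (upper, when shut) face, 151.5 mm from the hinge line
- clamp (a joint): angle of the red clamp lever, rad: 0 clamped, over the shut lid against a hard stop; about 2.0 open, leaning outward; limit 2.15. Over-centre: it swings easily to 0.5, then a sprung cam resists by about 0.5 N m and throws it back; from 0.2 its rubber foot squeezes the lid's seal; at 0.14 to 0.08 it may stick part way; below that it snaps home and stays. It cannot go home unless the lid is down
- clamp_pivot (a point): pivot of the clamp lever: in the case frame x = -92, y = 0, z = 66 mm; the pivot line runs along the case's y axis
- clamp_tip (a point): end of the clamp's red grip, on its outer (upper, when clamped) face, 108 mm from the pivot along the lever and 15 mm off the line through the pivot. The grip is the last 56 mm of the lever, 18 mm wide, 13 mm thick. When clamped it lies about 4 mm above the lid
- jug: squat copper milk jug, 92 mm wide, 85 mm high, handle towards its y axis to 76 mm from the centre; leave alone. Origin: centre of the underside
- glass0: clear shot glass, 50 mm wide, 62 mm high; leave alone. Origin: centre of the underside
- glass1: clear shot glass like the other; leave alone. Origin: centre of the underside
- leveller: red-topped distribution tool, 62 mm wide, 36 mm high; leave alone. Origin: centre of the underside
- seal_top (a point): middle of the top, when not pressed, of the black springy rubber seal strip just inside the case's clamp-side wall (case frame x = -67, z = 63.5 mm), 6 mm wide, 120 mm long. It stands 8 mm above the rim and gives way to rim level under 2 to 6 N
Not all that is in view belongs to the job. Leave any green or purple look-alike of the basket alone.

How it is judged:
On the way, in this order (a step that is already met when the one before it is completed fails the run):
1. the basket stands upright inside the case, let go (z of basket in the frame of case below 0.012 m and x of basket in the frame of case between -0.06 and 0.06 m and y of basket in the frame of case between -0.06 and 0.06 m and angle between basket's own z axis and vertical below 0.2 rad and contact force between the fingers and basket below 0.1 N), for 0.1 s.
2. the lid is down on its seal, the clamp still open (value of joint lid below 0.12 rad and value of joint clamp above 1 rad), for 0.1 s.
At the end, for the whole second after the job is handed in: The basket stands open side up (within 0.2 rad) on the floor of the wash case, at rest; the lid is shut to within 0.02 rad (3 mm at its edge) and the clamp is home to within 0.05 rad, holding it (value of joint clamp below 0.05 rad and value of joint lid below 0.02 rad and z of basket in the frame of case below 0.012 m and x of basket in the frame of case between -0.06 and 0.06 m and y of basket in the frame of case between -0.06 and 0.06 m and angle between basket's own z axis and vertical below 0.2 rad and linear speed of basket below 0.05 m/s); the robot touches nothing.
It fails at once if the robot pushed on the case, its lid or its clamp with more than 60 N (contact force between any of the fingers, the arm and case above 60 N).
It fails at once if the lid was slammed (faster than 4 rad/s) (velocity of joint lid below -4 rad/s).
It fails at once if the jug, a shot glass or the distribution tool was moved by more than 30 mm or tipped (distance of any of jug, glass0, glass1, leveller from where it was at the start of the episode above 0.03 m or angle between any of jug, glass0, glass1, leveller's own z axis and vertical above 0.4 rad).
It also fails if it takes over 70 s, if anything falls off the work surface, if the arm or the gripper's body presses on something with over 40 N, if the wrist force passes 120 N, or if a joint passes its speed limit or range.

ROBOT

A 6-joint arm with a two-finger parallel gripper is mounted at the origin on the work surface. World frame = base frame: x ahead of the robot, y to its left, z up, the work surface at z = 0. Lengths are in m, angles in rad, forces in N, time in s.
With the tool pointing down it reaches from about 0.3 to 0.775 m from the base axis. Payload 14.6 kg.
Tool frame: the origin (TCP) lies midway between the tips of the shut fingers; the grasp point (between the pads) lies 19 mm behind it; z points along the fingers, y is the line along which they close (so a half turn about z gives the same grasp; the last joint's range is limited). The gripper opens to 94 mm and grips with 3 to 60 N. Pads are 16 mm wide; open, the fingers measure 119 mm over their backs; the gripper's body (75 mm by 177 mm) begins 78 mm behind the grasp point.
Start: joints at [-1.37, 0.3, 1.521, -0, 1.321, -0.067], TCP at [0.146, -0.53, 0.205] pointing down, gripper open.
Joint ranges: [-3.03, 3.03], [-0.79, 2.21], [0.23, 2.52], [-1.04, 4.18], [0, 3.07], [-2.55, 2.55]. Speed limits (rad/s): [2.22, 2.22, 2.57, 3.14, 3.14, 3.14].

INTERFACE

Orientations are given as [roll, pitch, yaw] about the fixed x, y, z axes, in that order (R = Rz(yaw) Ry(pitch) Rx(roll)).
In Python, from station import telemetry, optics, ctrl gives the robot as it stands.
- The arm moves only by the tool carry_out, never from a script. Its argument "plan" is a list that holds one entry, the list of rows, each a list of 7 numbers: the shift along the tool's x, y, z in mm, then the turn, a rotation vector about the tool's x, y, z in rad, then the finger opening in mm, from 0 to 94. A call has 1 to 20 rows; each row shifts and turns the commanded pose from where the row before left it, along the tool's axes as they then stand; what a row does not reach is not made up. A row lasts 1/12 s, in which the tool goes at most 41.7 mm and 7.16 degrees, less where a joint would pass 70% of its speed; a pose out of reach is approached as far as the arm can. A call with a gripper value outside its range is refused whole. The fingers move at their own pace and stop on an object; "squeeze" is the grip in N (left out, the last holds). Time passes only in rows, so rows that do not move let the fingers close. It gives the time, the measured TCP pose, the force, the opening and the grip force at its end, in the units of the state.
- telemetry.get_obs(): the state, without advancing time (a new reading comes with each control period).
- optics.camera(name): name is "side" or "top" or "wrist"; returns a dict with "pixels" (420x560x3 uint8, red, green, blue), "intrinsics" (3x3 intrinsics, pixels), "origin" and "rotation" of the camera in the world. Camera axes: x right, y down, z forward; pixel columns grow to the right and rows downward; lengths in m; the calibration is good to about 2 mm. A picture is of the moment at which its call begins. There is no depth.
- ctrl.hand_in(): hands the job in; it is judged then, once.
The state is a dict: "time_s": time; "qpos": joint angles; "joint_vel": joint speeds; "tau": joint torques, N m; "ee_pos": TCP position; "eef_rot": TCP orientation; "force": force on the tool from outside, world axes, zero at the start; "moment": the same for the moment, N m; "grip_width": finger opening in m; "grip_force": force on a finger pad.
Only numpy, scipy, OpenCV 4.12 (cv2) and the standard library are available. Lean on these libraries where they do the work, as an engineer would, in place of code of your own. Each camera call takes 0.05 s, during which the arm holds its last target. There are 200 camera calls.

## Working session

There is one attempt and no reset: what is moved stays moved. The work goes in short steps, Python scripts to look and compute and a tool call to move; the robot and the scene stay as the last step left them, time stands still between calls to the robot, and variables do not carry over. Pictures are saved under pics/ and viewed, at most 10 in all, crops included, and the job is handed in when it is done.

Besides the shell and the picture viewer there is one more tool, called after "Call:" as name(argument=value, ...), one argument or row to a line, values as JSON. carry_out: Moves the arm, as the interface text tells. Its arguments: {"type":"object","properties":{"plan":{"type":"array","items":{"type":"array","items":{"type":"array","items":{"type":"number"}}}},"squeeze":{"type":"number"}},"required":["plan"]}

```bash
mkdir -p pics; cat > h.py <<'E'
import numpy as np, cv2
from scipy.spatial.transform import Rotation as R
from station import telemetry, optics, ctrl
def cam(n):
    c=optics.camera(n); return {k:np.array(v) for k,v in c.items()}
def ray(c,uv):
    K=c['intrinsics']; d=c['rotation']@np.linalg.solve(K,[uv[0],uv[1],1.]); return c['origin'],d/np.linalg.norm(d)
def onz(c,uv,z):
    o,d=ray(c,uv); return o+d*(z-o[2])/d[2]
def proj(c,p):
    q=c['rotation'].T@(np.array(p)-c['origin']); q=c['intrinsics']@q; return q[:2]/q[2]
def save(c,n): cv2.imwrite('pics/'+n+'.png',c['pixels'][...,::-1])
E
python3 - <<'E'
from h import *
for n in ['side','top']:
    c=cam(n); save(c,n+'0'); print(n,c['origin'].round(3),c['rotation'].round(3).tolist(),c['intrinsics'].round(1).tolist())
o=telemetry.get_obs(); print(o)
E
```

```text
side [0.448 0.506 0.692] [-2.418, 0.002, -2.918] [[397.4, 0.0, 285.3], [0.0, 397.4, 205.1], [0.0, 0.0, 1.0]]
top [ 0.513 -0.032  1.019] [-3.057, -0.005, -1.594] [[396.6, 0.0, 275.6], [0.0, 396.6, 207.2], [0.0, 0.0, 1.0]]
{'time_s': 0.1, 'qpos': array([-1.36962869e+00,  3.00408443e-01,  1.52150825e+00, -4.34621260e-06,
        1.32069075e+00, -6.66098300e-02]), 'joint_vel': array([ 0.00061781, -0.00084522, -0.0014308 ,  0.00079938, -0.00068381,
       -0.00174252]), 'tau': array([-3.99223090e-04, -5.32644761e+01, -3.53284800e+01,  7.09098321e-02,
        2.34447228e-02, -6.20206674e-05]), 'ee_pos': array([ 0.1454688 , -0.53017626,  0.20495151]), 'eef_rot': array([-3.14057984e+00, -6.33440126e-05,  2.67778518e-01]), 'force': array([-0.14595488, -0.22627488,  0.26031938]), 'moment': array([-0.00335946,  0.00328657, -0.0053794 ]), 'grip_force': 0.0, 'grip_width': 0.09383403312598847}
```

View pics/top0.png

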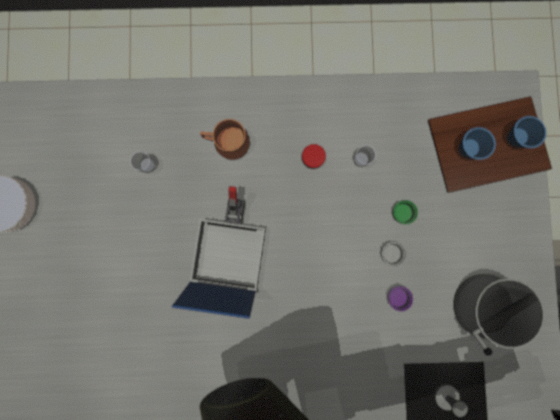

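View pics/side0.png

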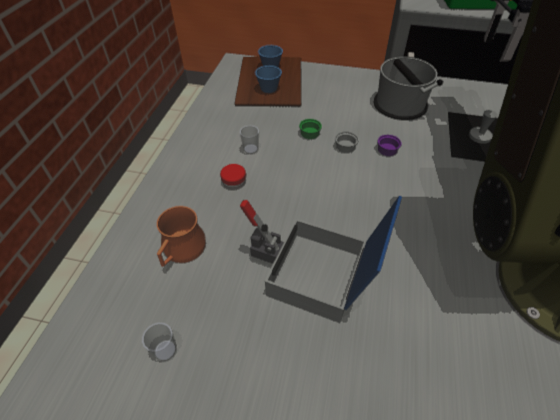

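Top view: the silver basket is near (391,252), between the green (404,211) and purple (399,297) decoys. The case is near (230,255). Its hinge and the blue lid are on the robot side, and the red clamp tip is at (233,190), far side. The side view agrees: the lid leans back and the clamp is open.

```bash
python3 - <<'E'
s=open('h.py').read()
s=s.replace("return {k:np.array(v) for k,v in c.items()}","c={k:np.array(v) for k,v in c.items()}; c['rotation']=R.from_euler('xyz',c['rotation']).as_matrix(); return c")
open('h.py','w').write(s)
E
python3 - <<'E'
from h import *
t=cam('top'); s=cam('side')
for n,p in dict(jug=(231,138),g0=(147,162),g1=(362,157),lev=(314,156)).items(): print(n,onz(t,p,0.05).round(3))
print('lid', onz(t,(174,305),.2), onz(t,(250,317),.2))
for n,uv in dict(a=(207,219),b=(267,226),c=(257,290),d=(192,282)).items(): print(n,onz(t,uv,.055).round(4))
for n,uv in dict(a=(297,223),b=(366,237),).items(): print('side',n,onz(s,uv,.055).round(4))
# basket by contour
im=t['pixels'][...,::-1]; sub=im[230:275,370:415]
g=cv2.cvtColor(sub,cv2.COLOR_BGR2GRAY); print(g[::3,::3])
red=lambda c:(lambda h:((h[...,0]<8)|(h[...,0]>174))&(h[...,1]>170)&(h[...,2]>90))(cv2.cvtColor(c['pixels'],cv2.COLOR_RGB2HSV))
for c in (t,s):
    n,l,st,ce=cv2.connectedComponentsWithStats(red(c).astype('uint8')); print([(st[i].tolist(),ce[i].round(1).tolist()) for i in range(1,n) if st[i,4]>20])
A=np.hstack([cv2.resize(im[170:330,160:280],None,fx=3.5,fy=3.5,interpolation=3),cv2.resize(im[225:281,365:420][:,:],(380,560),interpolation=3)])
cv2.imwrite('pics/c.png',A); print(A.shape)
E
```

```text
jug [0.77  0.068 0.05 ]
g0 [0.715 0.276 0.05 ]
g1 [ 0.715 -0.256  0.05 ]
lev [ 0.721 -0.137  0.05 ]
lid [0.38819201 0.17281897 0.2       ] [0.36064604 0.01926469 0.2       ]
a [0.5698 0.1287 0.055 ]
b [ 0.5495 -0.0168  0.055 ]
c [0.3968 0.0104 0.055 ]
d [0.4194 0.1659 0.055 ]
side a [ 5.393e-01 -4.000e-04  5.500e-02]
side b [0.3976 0.0045 0.055 ]
[[131 132 135 132 136 134 133 134 133 131 132 130 130 130 130]
 [135 134 136 135 135 137 135 135 132 130 132 128 128 128 129]
 [130 131 133 134 134 134 132 130 130 131 129 130 130 132 130]
 [134 134 133 134 133 132 130 129 131 133 132 132 131 131 132]
 [133 136 135 134 125  99 101 114 120 116 128 132 133 129 133]
 [133 138 138 133 101 106 132 132 112  86 105 130 129 131 129]
 [133 134 132 120  90 127 137 139 137 129  78 112 130 129 129]
 [131 132 134 116 113 139 137 138 137 137  95 102 122 133 131]
 [133 134 136 124 119 135 139 135 134 135 101 101 120 130 131]
 [134 135 134 131 101 130 138 137 135 134  83 101 124 128 128]
 [134 135 134 132 117 118 132 136 133 102  86 112 128 127 128]
 [132 136 131 133 132 122 120 103  92 101 114 128 127 128 125]
 [136 135 133 134 135 133 133 130 122 123 129 133 130 131 128]
 [134 134 132 132 135 133 130 132 133 131 132 132 131 130 127]
 [132 134 130 130 133 132 132 130 132 129 131 128 133 131 128]]
[([303, 145, 22, 22, 361], [313.0, 155.7]), ([230, 188, 5, 6, 21], [232.2, 189.9])]
[([221, 164, 24, 18, 340], [232.4, 172.7]), ([241, 201, 14, 17, 108], [247.7, 208.2])]
(560, 800, 3)
```

View pics/c.png

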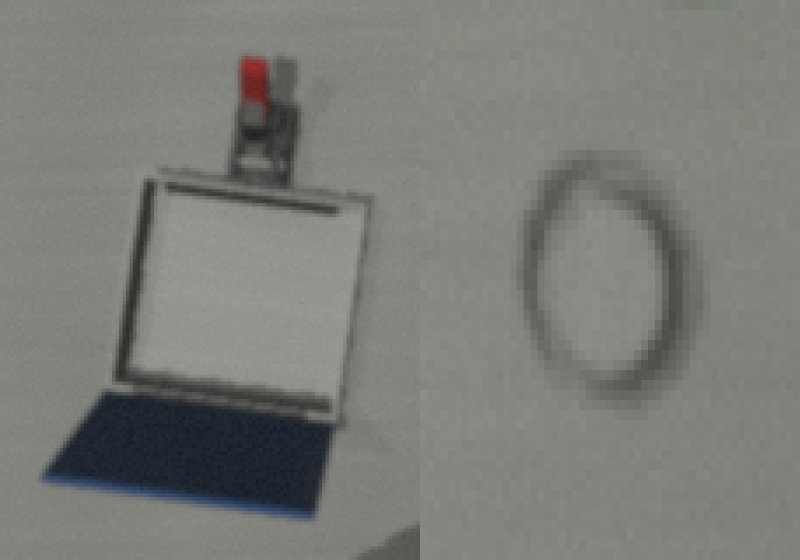

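Crop: the rim corners are near (201.4,221), (266.3,226.6), (257.7,290.6) and (192.5,281). The lid leans back with its outer face away, and the basket centre is about (391.8,252.4).

```bash
cat >> h.py <<'E'
def rel(p,rpy,o=None):
    """shift (mm, tool axes now) and rotvec to reach world pose"""
    o=o or telemetry.get_obs(); A=R.from_euler('xyz',o['eef_rot'])
    return (A.inv().apply(np.array(p)-o['ee_pos'])*1000).round(1), (A.inv()*R.from_euler('xyz',rpy)).as_rotvec().round(3)
E
python3 - <<'E'
from h import *
t=cam('top'); s=cam('side')
c=np.array([onz(t,u,.055)[:2] for u in [(201.4,221),(266.3,226.6),(257.7,290.6),(192.5,281)]])
L=np.array([[-75,-80],[-75,80],[75,80],[75,-80]])/1000.
# local frame: x towards robot
best=None
m=c.mean(0); H=(L).T@(c-m); U,S,V=np.linalg.svd(H); Rm=V.T@np.diag([1,np.linalg.det(V.T@U.T)])@U.T
print('center',m,'yaw',np.arctan2(Rm[1,0],Rm[0,0]),'res',((L@Rm.T+m)-c).round(4).tolist())
T=lambda x,y,z:np.r_[Rm@[x,y]+m,z]
print('clamp pivot',T(-.092,0,.066))
for a in (1.6,1.8,2.0,2.1):
  # lever: at 0 points +x; tip = pivot+108 along, 15 up
  q=(-.092+.108*np.cos(a)-.015*np.sin(a), .066+.108*np.sin(a)+.015*np.cos(a)); print(a,proj(t,T(q[0],0,q[1])).round(1),proj(s,T(q[0],0,q[1])).round(1))
for a in (1.6,1.7,1.8,1.9):
  q=[(.075-.1515*np.cos(a)+.0*np.sin(a),y,.0555+.1515*np.sin(a)) for y in(-.08,.08)]; print('lid',a,[proj(t,T(*k)).round(1).tolist() for k in q],[proj(s,T(*k)).round(1).tolist() for k in q])
print([proj(s,T(x,y,.055)).round(0).tolist() for x,y in L])
b=onz(t,(391.8,252.4),.028); print('basket',b, 'side',onz(s,(346,138),.026))
print(rel([b[0],b[1],.2],[np.pi,0,np.pi/2-1.37+.067]))
print(telemetry.get_obs()['ee_pos'])
E
```

```text
center [0.48256909 0.07515997] yaw 2.9956137242926895 res [[0.0032, 0.0011], [-0.0029, 0.0002], [0.0014, -0.0018], [-0.0017, 0.0006]]
clamp pivot [0.57359058 0.06177756 0.066     ]
1.6 [230.2 205. ] [262.4 201.3]
1.8 [231.8 195.7] [251.7 200.3]
2.0 [233.4 187.4] [242.3 201.1]
2.1 [234.2 183.8] [238.2 202.1]
lid 1.6 [[176.6, 291.6], [255.3, 301.5]] [[359.2, 258.7], [382.3, 185.3]]
lid 1.7 [[175.6, 299.1], [254.4, 308.9]] [[369.3, 262.3], [391.0, 188.1]]
lid 1.8 [[174.9, 306.3], [253.5, 316.2]] [[379.1, 266.5], [399.4, 191.5]]
lid 1.9 [[174.4, 313.3], [252.7, 323.1]] [[388.6, 271.2], [407.5, 195.4]]
[[266.0, 280.0], [296.0, 217.0], [366.0, 238.0], [345.0, 307.0]]
basket [ 0.47777898 -0.32529319  0.028     ] side [ 0.4758247  -0.33289916  0.026     ]
(array([ 374.7, -109.8,    5.3]), array([-0., -0., -0.]))
[ 0.14551902 -0.53029951  0.20525439]
```

Call:
carry_out(
  plan=[
    [[20,-6,0,0,0,0,94],[33,-10,0,0,0,0,94],[37,-11,0,0,0,0,94],[37,-11,0,0,0,0,94],[37,-11,0,0,0,0,94],[37,-11,0,0,0,0,94],[37,-11,0,0,0,0,94],[37,-11,0,0,0,0,94],[37,-11,0,0,0,0,94],[33,-10,0,0,0,0,94],[20,-6,20,0,0,0,94],[10,-3,20,0,0,0,94],[0,0,0,0,0,0,94]],
  ],
  squeeze=15,
)

```text
time_s: 1.38
ee_pos: [0.4778, -0.3208, 0.1616]
eef_rot: [-3.137, 0.003, 0.27]
force: [-0.7, 0.2, 0.6]
grip_width: 0.0944
grip_force: 0.0
```

```bash
python3 - <<'E'
from h import *
o=telemetry.get_obs(); print(o['ee_pos'],o['eef_rot'],o['force'])
w=cam('wrist'); save(w,'w1'); print(w['origin'],w['rotation'].round(2).tolist(),w['intrinsics'][0,0])
print('pred',proj(w,[.4778,-.3253,.028]))
E
```

```text
[ 0.47778938 -0.32084889  0.16162182] [-3.13695094  0.00323733  0.27029251] [-0.68250385  0.22147301  0.5539427 ]
[ 0.55690911 -0.30056508  0.3404955 ] [[0.27, -0.93, -0.27], [-0.96, -0.26, -0.07], [-0.0, 0.28, -0.96]] 378.6996342315793
pred [284.69107465 207.64293081]
```

View pics/w1.png

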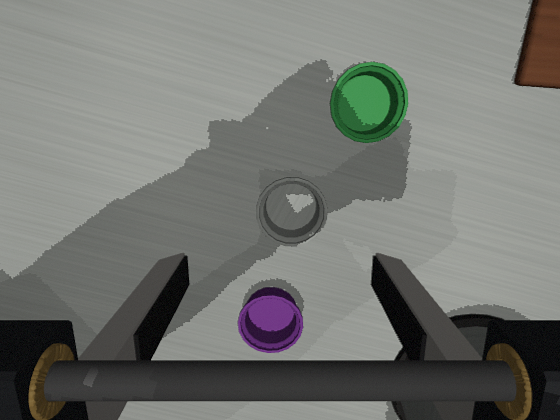

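Wrist view: the basket rim circle spans columns 257-327 and rows 177-243, centre about (292,210), so it is a few mm from the prediction.

```bash
python3 - <<'E'
from h import *
w=cam('wrist'); b=onz(w,(292,210.2),.028); print(b, np.linalg.norm(onz(w,(257,210),.028)-onz(w,(327,210),.028)))
print(rel([b[0],b[1],.007],[np.pi,0,.27]))
E
```

```text
[ 0.4763998  -0.33361913  0.028     ] 0.0602540968839901
(array([ -3.4,  10. , 158.4]), array([-0.001,  0.001, -0.002]))
```

Call:
carry_out(
  plan=[
    [[-1,5,15,0,0,0,94],[-1,4,25,0,0,0,94],[0,0,30,0,0,0,94],[0,0,25,0,0,0,94],[0,0,20,0,0,0,94],[0,0,12,0,0,0,94],[0,0,10,0,0,0,94],[0,0,0,0,0,0,94],[0,0,0,0,0,0,94]],
  ],
)

```text
time_s: 2.23
ee_pos: [0.4782, -0.333, 0.0295]
eef_rot: [3.141, -0.001, 0.267]
force: [0.6, 0.6, 0.2]
grip_width: 0.0941
grip_force: 0.0
```

```bash
python3 - <<'E'
from h import *
print(rel([.4764,-.3336,.008],[np.pi,0,.27]))
E
```

```text
(array([-1.9,  0.1, 21.5]), array([ 0.001, -0.001, -0.003]))
```

Call:
carry_out(
  plan=[
    [[-2,0,7,0,0,0,94],[0,0,8,0,0,0,94],[0,0,5,0,0,0,94],[0,0,0,0,0,0,94],[0,0,0,0,0,0,80],[0,0,0,0,0,0,66],[0,0,0,0,0,0,50],[0,0,0,0,0,0,50],[0,0,0,0,0,0,50],[0,0,0,0,0,0,50],[0,0,0,0,0,0,50]],
  ],
  squeeze=15,
)

```text
time_s: 3.15
ee_pos: [0.4761, -0.3329, 0.0086]
eef_rot: [3.141, -0.0, 0.268]
force: [0.4, 1.1, 1.8]
grip_width: 0.0601
grip_force: 14.8
```

Call:
carry_out(
  plan=[
    [[0,0,-10,0,0,0,50],[0,0,-20,0,0,0,50],[0,0,-25,0,0,0.1,50],[0,0,-30,0,0,0.1,50],[0,0,-30,0,0,0.1,50],[0,0,-15,0,0,0.1,50],[-2,-15,0,0,0,0.014,50],[-4,-30,0,0,0,0,50],[-4,-35,0,0,0,0,50],[-4,-35,0,0,0,0,50],[-4,-35,0,0,0,0,50],[-4,-35,0,0,0,0,50],[-4,-35,0,0,0,0,50],[-4,-35,0,0,0,0,50],[-4,-30,0,0,0,0,50],[-3,-20,0,0,0,0,50],[0,0,0,0,0,0,50],[0,0,0,0,0,0,50]],
  ],
)

```text
time_s: 4.65
ee_pos: [0.4837, -0.0252, 0.139]
eef_rot: [3.141, -0.001, -0.144]
force: [-0.2, -0.6, -0.6]
grip_width: 0.0605
grip_force: 14.8
```

```bash
python3 - <<'E'
from h import *
o=telemetry.get_obs(); print(o['grip_width'],rel([.4925,.0737,.013],[np.pi,0,-.146]))
w=cam('wrist'); save(w,'w2')
m=np.array([.4826,.0752]); a=2.9956
for x,y in [(-.075,-.08),(-.075,.08),(.075,.08),(.075,-.08)]:
  p=m+[np.cos(a)*x-np.sin(a)*y,np.sin(a)*x+np.cos(a)*y]; print(x,y,proj(w,[*p,.055]).round(0))
E
```

```text
0.06048751625908953 (array([ -5.6, -99.1, 126. ]), array([ 0.   , -0.001,  0.002]))
-0.075 -0.08 [ 18. 141.]
-0.075 0.08 [252. 141.]
0.075 0.08 [255. 334.]
0.075 -0.08 [ 53. 333.]
```

View pics/w2.png

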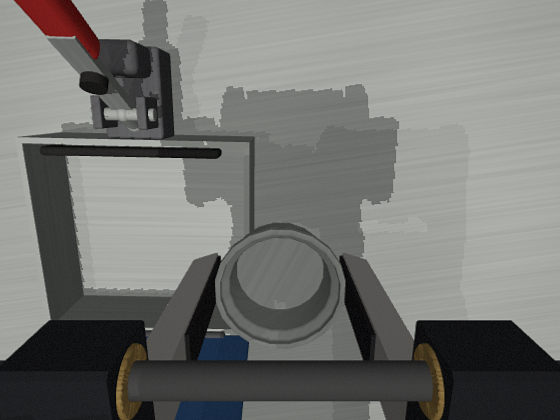

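Wrist view: the basket is held upright in the fingers. The case's far rim corners are near (22,140) and (253,139), which matches the prediction to about 2 mm.

Call:
carry_out(
  plan=[
    [[-1,-15,0,0,0,0,50],[-2,-30,0,0,0,0,50],[-2,-30,0,0,0,0,50],[-1,-16,0,0,0,0,50],[0,-8,0,0,0,0,50],[0,0,10,0,0,0,50],[0,0,20,0,0,0,50],[0,0,20,0,0,0,50],[0,0,20,0,0,0,50],[0,0,20,0,0,0,50],[0,0,15,0,0,0,50],[0,0,10,0,0,0,50],[0,0,5,0,0,0,50],[0,0,0,0,0,0,50],[0,0,0,0,0,0,50]],
  ],
)

```text
time_s: 5.95
ee_pos: [0.4925, 0.0726, 0.0188]
eef_rot: [-3.142, -0.0, -0.147]
force: [0.2, -0.3, -0.1]
grip_width: 0.0602
grip_force: 14.8
```

```bash
python3 - <<'E'
from h import *
o=telemetry.get_obs(); print(o['ee_pos'],o['force'],rel([.4925,.0737,.0145],[np.pi,0,-.146]))
E
```

```text
[0.49245925 0.07258778 0.01881449] [ 0.22818763 -0.31697455 -0.09708574] (array([-0.1, -1.1,  4.3]), array([-0.   , -0.   , -0.001]))
```

Call:
carry_out(
  plan=[
    [[0,0,2,0,0,0,50],[0,0,2,0,0,0,50],[0,0,1,0,0,0,50],[0,0,0.5,0,0,0,50],[0,0,0,0,0,0,50],[0,0,0,0,0,0,50]],
  ],
)

```text
time_s: 6.45
ee_pos: [0.4922, 0.0731, 0.013]
eef_rot: [-3.142, -0.0, -0.146]
force: [1.0, -0.5, -1.0]
grip_width: 0.0603
grip_force: 14.8
```

Call:
carry_out(
  plan=[
    [[0,0,0,0,0,0,64],[0,0,0,0,0,0,70],[0,0,0,0,0,0,80],[0,0,0,0,0,0,84],[0,0,0,0,0,0,84],[0,0,-8,0,0,0,84],[0,0,-15,0,0,0,84],[0,0,-25,0,0,0,84],[0,0,-35,0,0,0,84],[0,0,-40,0,0,0,84],[0,0,-40,0,0,0,40],[0,0,-40,0,0,0,0],[0,0,-30,0,0,0,0],[0,0,-20,0,0,0,0],[0,0,0,0,0,0,0],[0,0,0,0,0,0,0]],
  ],
)

```text
time_s: 7.78
ee_pos: [0.4922, 0.0731, 0.2668]
eef_rot: [-3.141, -0.002, -0.146]
force: [-0.7, 0.0, -0.4]
grip_width: 0.0471
grip_force: 0.0
```

```bash
python3 - <<'E'
from h import *
w=cam('wrist'); s=cam('side'); A=np.hstack([w['pixels'],s['pixels'][120:,180:460][:, :]] if 0 else [cv2.resize(w['pixels'],(400,300)),cv2.resize(s['pixels'][150:330,200:440],(400,300))])
cv2.imwrite('pics/w3.png',A[...,::-1])
print(rel([.350,.095,.29],[np.pi,0,-.146]))
E
```

```text
(array([-143.4,   -1.1,  -24.8]), array([ 0.   ,  0.002, -0.   ]))
```

View pics/w3.png

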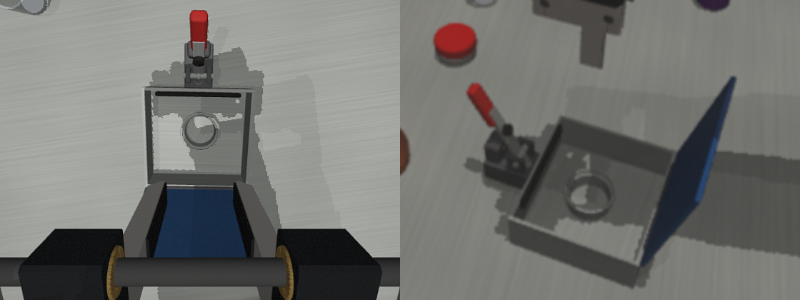

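Basket is upright and released in the case, and the lid and clamp are still open. Next I move to behind the lid.

Call:
carry_out(
  plan=[
    [[0,0,-15,0,0,0,0],[-18,0,-10,0,0,0,0],[-30,0,0,0,0,0,0],[-35,0,0,0,0,0,0],[-35,-1,0,0,0,0,0],[-20,0,0,0,0,0,0],[-10,0,0,0,0,0,0],[0,0,20,0,0,0,0],[0,0,30,0,0,0,0],[0,0,30,0,0,0,0],[0,0,25,0,0,0,0],[0,0,15,0,0,0,0],[0,0,0,0,0,0,0],[0,0,0,0,0,0,0]],
  ],
)

```text
time_s: 9.05
ee_pos: [0.3458, 0.0955, 0.1706]
eef_rot: [3.141, 0.002, -0.146]
force: [-0.2, -0.1, 1.4]
grip_width: 0.0006
grip_force: 0.0
```

```bash
python3 - <<'E'
from h import *
o=telemetry.get_obs(); print(o['ee_pos'],o['force'],o['grip_width'])
# path relative to case: tool x=-case x; list TCP targets following lid at r
m=np.array([.4826,.0752])
e=np.array([np.cos(2.9956),np.sin(2.9956)])
print('case x',(o['ee_pos'][:2]-m)@e)
E
```

```text
[0.34584649 0.09550399 0.1705703 ] [-0.20375314 -0.05621925  1.37086655] 0.000574622322886175
case x 0.1382524433424438
```

```bash
python3 - <<'E'
import numpy as np
def P(a,r=.11): return np.array([.075-r*np.cos(a)+.006*np.sin(a)+.008,.0555+r*np.sin(a)+.006*np.cos(a)])*1000
A=[1.5,1.4,1.3,1.2,1.1,1.0,.9,.8,.7,.6,.5,.4,.3,.25,.2,.15,.1,.06]
p=np.array([P(a) for a in A]); print(p[0]); 
for a,d in zip(A[1:],np.diff(p,axis=0)): print(a,'dx %.1f dz %.1f'%(-d[0],-d[1]))
E
```

```text
[ 81.20387774 165.64887174]
1.4 dx 11.0 dz 0.7
1.3 dx 10.9 dz 1.8
1.2 dx 10.6 dz 2.9
1.1 dx 10.3 dz 3.9
1.0 dx 9.8 dz 5.0
0.9 dx 9.3 dz 5.9
0.8 dx 8.7 dz 6.8
0.7 dx 7.9 dz 7.6
0.6 dx 7.1 dz 8.4
0.5 dx 6.3 dz 9.1
0.4 dx 5.3 dz 9.6
0.3 dx 4.3 dz 10.1
0.25 dx 1.8 dz 5.2
0.2 dx 1.5 dz 5.3
0.15 dx 1.3 dz 5.4
0.1 dx 1.0 dz 5.4
0.06 dx 0.6 dz 4.4
```

Call:
carry_out(
  plan=[
    [[8,0,0,0,0,0,0],[8,0,0,0,0,0,0],[8,0,1,0,0,0,0],[8,0,1,0,0,0,0],[8,0,1,0,0,0,0],[0,0,0,0,0,0,0]],
  ],
)

```text
time_s: 9.55
ee_pos: [0.3868, 0.0895, 0.1678]
eef_rot: [3.142, -0.0, -0.147]
force: [0.7, 0.1, 0.7]
grip_width: 0.0002
grip_force: 0.0
```

Call:
carry_out(
  plan=[
    [[8,0,1,0,0,0,0],[8,0,1,0,0,0,0],[11,0,0.7,0,0,0,0],[10.9,0,1.8,0,0,0,0],[10.6,0,2.9,0,0,0,0],[10.3,0,3.9,0,0,0,0],[9.8,0,5,0,0,0,0],[0,0,0,0,0,0,0]],
  ],
)

```text
time_s: 10.22
ee_pos: [0.4546, 0.0794, 0.1506]
eef_rot: [3.141, 0.001, -0.147]
force: [-0.6, 0.4, -0.4]
grip_width: 0.0008
grip_force: 0.0
```

```bash
python3 - <<'E'
from h import *
s=cam('side'); cv2.imwrite('pics/s4.png',cv2.resize(s['pixels'][130:340,180:460],(560,420))[...,::-1])
E
```

```text
(no output)
```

View pics/s4.png

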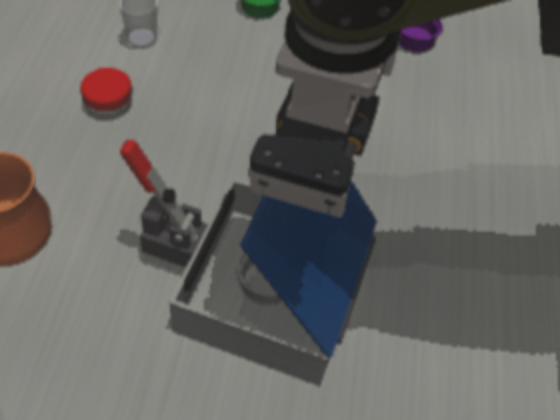

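The lid is following the fingers and is about 1 rad open. I'll carry on.

Call:
carry_out(
  plan=[
    [[9.3,0,5.9,0,0,0,0],[8.7,0,6.8,0,0,0,0],[7.9,0,7.6,0,0,0,0],[7.1,0,8.4,0,0,0,0],[6.3,0,9.1,0,0,0,0],[5.3,0,9.6,0,0,0,0],[4.3,0,10,0,0,0,0],[1.8,0,5.2,0,0,0,0],[1.5,0,5.3,0,0,0,0],[0,0,0,0,0,0,0],[0,0,0,0,0,0,0]],
  ],
)

```text
time_s: 11.18
ee_pos: [0.5048, 0.0723, 0.0836]
eef_rot: [3.142, 0.0, -0.146]
force: [0.3, -0.4, -0.2]
grip_width: -0.0001
grip_force: 0.0
```

Call:
carry_out(
  plan=[
    [[1,0,5,0,0,0,0],[1,0,4,0,0,0,0],[0,0,3,0,0,0,0],[0,0,2,0,0,0,0],[0,0,0,0,0,0,0],[0,0,0,0,0,0,0]],
  ],
)

```text
time_s: 11.68
ee_pos: [0.5068, 0.0719, 0.0696]
eef_rot: [3.142, 0.0, -0.146]
force: [0.1, -0.5, -0.3]
grip_width: 0.0002
grip_force: 0.0
```

Call:
carry_out(
  plan=[
    [[0,0,1,0,0,0,0],[0,0,1,0,0,0,0],[0,0,1,0,0,0,0],[0,0,0,0,0,0,0],[0,0,0,0,0,0,0]],
  ],
)

```text
time_s: 12.1
ee_pos: [0.5071, 0.0719, 0.0669]
eef_rot: [-3.142, -0.0, -0.146]
force: [1.8, -0.1, 1.1]
grip_width: 0.0003
grip_force: 0.8
```

Call:
carry_out(
  plan=[
    [[0,0,-15,0,0,0,0],[0,0,-30,0,0,0,0],[0,0,-40,0,0,0,0],[0,0,-40,0,0,0,0],[0,0,-35,0,0,0,0],[0,0,-20,0,0,0,0],[20,0,0,0,0,0,0],[35,0,0,0,0,0,0],[40,0,0,0,0,0,0],[35,0,0,0,0,0,0],[20,0,0,0,0,0,0],[6,0,0,0,0,0,0],[0,0,0,0,0,0,0],[0,0,0,0,0,0,0]],
  ],
)

```text
time_s: 13.27
ee_pos: [0.6607, 0.0493, 0.2464]
eef_rot: [3.141, 0.001, -0.146]
force: [0.0, -0.5, 0.9]
grip_width: 0.0005
grip_force: 0.0
```

```bash
python3 - <<'E'
from h import *
o=telemetry.get_obs(); m=np.array([.4826,.0752]); e=np.array([np.cos(2.9956),np.sin(2.9956)]); f=np.array([-e[1],e[0]])
print('case x,y',(o['ee_pos'][:2]-m)@e,(o['ee_pos'][:2]-m)@f,o['ee_pos'])
s=cam('side'); t=cam('top'); cv2.imwrite('pics/s5.png',np.hstack([cv2.resize(s['pixels'][130:340,150:430],(400,300)),cv2.resize(t['pixels'][110:320,130:340],(300,300))])[...,::-1])
E
```

```text
case x,y -0.17994386240695873 -0.0002934793520524479 [0.66067231 0.0493131  0.24637141]
```

View pics/s5.png

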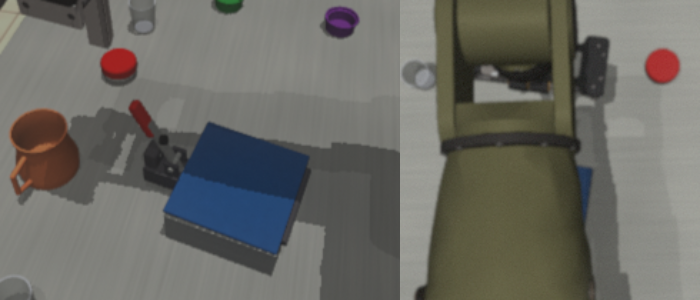

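The lid lies flat on the case and the clamp is still leaning out. Next I go behind the clamp grip and swing it over.

```bash
python3 - <<'E'
import numpy as np
def P(a,s=.09): return np.array([-.092+s*np.cos(a)-.015*np.sin(a)-.008,.066+s*np.sin(a)+.015*np.cos(a)])*1000
A=[1.5,1.4,1.3,1.2,1.1,1.0,.9,.8,.7,.6,.5,.4,.3,.2,.1,0]
p=np.array([P(a) for a in A]); print(p[0],p[-1]); 
for a,d in zip(A[1:],np.diff(p,axis=0)): print(a,'dx %.1f dz %.1f'%(-d[0],-d[1]))
E
```

```text
[-108.59607665  156.83560682] [-10.  81.]
1.4 dx -9.1 dz -0.4
1.3 dx -9.1 dz 0.5
1.2 dx -9.0 dz 1.4
1.1 dx -8.8 dz 2.3
1.0 dx -8.5 dz 3.2
0.9 dx -8.2 dz 4.0
0.8 dx -7.7 dz 4.8
0.7 dx -7.2 dz 5.6
0.6 dx -6.6 dz 6.3
0.5 dx -6.0 dz 6.9
0.4 dx -5.3 dz 7.4
0.3 dx -4.5 dz 7.9
0.2 dx -3.7 dz 8.3
0.1 dx -2.8 dz 8.7
0 dx -1.9 dz 8.9
```

Call:
carry_out(
  plan=[
    [[0,0,15,0,0,0,0],[0,0,25,0,0,0,0],[0,0,25,0,0,0,0],[0,0,20,0,0,0,0],[0,0,15,0,0,0,0],[0,0,4,0,0,0,0],[-5,0,0,0,0,0,0],[-7,0,0,0,0,0,0],[-8,0,-1,0,0,0,0],[-8,0,-2,0,0,0,0],[0,0,0,0,0,0,0]],
  ],
)

```text
time_s: 14.28
ee_pos: [0.6328, 0.0536, 0.1479]
eef_rot: [-3.141, -0.002, -0.146]
force: [0.2, 0.2, 0.7]
grip_width: 0.0003
grip_force: 0.0
```

Call:
carry_out(
  plan=[
    [[-8,0,-2,0,0,0,0],[-8,0,-2,0,0,0,0],[-9,0,-2,0,0,0,0],[-9,0,-2,0,0,0,0],[-9,0,-1,0,0,0,0],[-9.1,0,0,0,0,0,0],[-9.1,0,0.5,0,0,0,0],[-9,0,1.4,0,0,0,0],[-8.8,0,2.3,0,0,0,0],[-8.5,0,3.2,0,0,0,0],[0,0,0,0,0,0,0]],
  ],
)

```text
time_s: 15.2
ee_pos: [0.5454, 0.0663, 0.1472]
eef_rot: [3.141, 0.001, -0.146]
force: [-0.3, -0.6, 0.7]
grip_width: 0.0003
grip_force: 0.0
```

```bash
python3 - <<'E'
from h import *
o=telemetry.get_obs(); m=np.array([.4826,.0752]); e=np.array([np.cos(2.9956),np.sin(2.9956)]); f=np.array([-e[1],e[0]])
print('case x,y',(o['ee_pos'][:2]-m)@e,(o['ee_pos'][:2]-m)@f,o['ee_pos'])
s=cam('side'); cv2.imwrite('pics/s6.png',cv2.resize(s['pixels'][130:340,150:430],(560,420))[...,::-1])
E
```

```text
case x,y -0.06345762724323242 -0.00030879380937167284 [0.54542749 0.06627404 0.1471884 ]
```

View pics/s6.png

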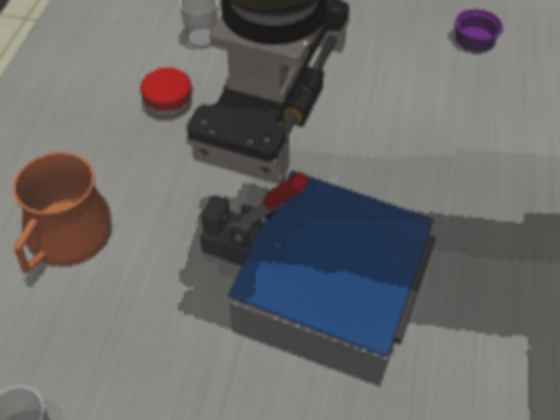

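The clamp is swinging over, now at about 1 rad, and the lid is still down. I'll continue along the arc, then press slowly.

Call:
carry_out(
  plan=[
    [[-8.2,0,4,0,0,0,0],[-7.7,0,4.8,0,0,0,0],[-7.2,0,5.6,0,0,0,0],[-6.6,0,6.3,0,0,0,0],[-6,0,6.9,0,0,0,0],[-5.3,0,7.4,0,0,0,0],[-4.5,0,7.9,0,0,0,0],[0,0,0,0,0,0,0]],
  ],
)

```text
time_s: 15.92
ee_pos: [0.5016, 0.0728, 0.1036]
eef_rot: [-3.141, -0.0, -0.146]
force: [2.6, 0.7, 2.5]
grip_width: 0.0005
grip_force: 1.9
```

Call:
carry_out(
  plan=[
    [[-2,0,4,0,0,0,0],[-1.7,0,4,0,0,0,0],[-1.5,0,4,0,0,0,0],[-1,0,3,0,0,0,0],[0,0,2,0,0,0,0],[0,0,0,0,0,0,0]],
  ],
)

```text
time_s: 16.42
ee_pos: [0.4953, 0.0735, 0.0867]
eef_rot: [3.141, 0.002, -0.146]
force: [0.4, 0.0, -0.1]
grip_width: 0.0006
grip_force: 0.0
```

Call:
carry_out(
  plan=[
    [[0,0,2,0,0,0,0],[0,0,2,0,0,0,0],[0,0,1,0,0,0,0],[0,0,0.5,0,0,0,0],[0,0,0,0,0,0,0]],
  ],
)

```text
time_s: 16.83
ee_pos: [0.4958, 0.0735, 0.0818]
eef_rot: [3.142, 0.0, -0.146]
force: [0.1, 0.3, -0.1]
grip_width: 0.0005
grip_force: 0.0
```

Call:
carry_out(
  plan=[
    [[0,0,1,0,0,0,0],[0,0,0.5,0,0,0,0],[0,0,0,0,0,0,0],[0,0,0,0,0,0,0]],
  ],
)

```text
time_s: 17.17
ee_pos: [0.496, 0.0735, 0.0813]
eef_rot: [-3.141, -0.001, -0.146]
force: [-5.2, -0.6, 11.8]
grip_width: 0.0005
grip_force: 5.6
```

Contact is at z = 81 mm with 12 N, the height expected at the hard stop. I'll retreat and check.

Call:
carry_out(
  plan=[
    [[0,0,-10,0,0,0,0],[0,0,-25,0,0,0,0],[0,0,-40,0,0,0,0],[0,0,-40,0,0,0,0],[0,0,-40,0,0,0,0],[0,0,-30,0,0,0,0],[-25,-35,0,0,0,0,0],[-15,-35,0,0,0,0,0],[0,-35,0,0,0,0,0],[0,-35,0,0,0,0,0],[0,-15,0,0,0,0,0],[0,0,0,0,0,0,0]],
  ],
)

```text
time_s: 18.17
ee_pos: [0.4793, 0.2337, 0.2653]
eef_rot: [-3.142, 0.0, -0.143]
force: [0.3, -1.1, 0.2]
grip_width: 0.0004
grip_force: 0.0
```

```bash
python3 - <<'E'
from h import *
s=cam('side'); t=cam('top'); w=cam('wrist'); cv2.imwrite('pics/s7.png',np.hstack([cv2.resize(s['pixels'][150:330,190:430],(400,300)),cv2.resize(w['pixels'],(400,300))])[...,::-1])
m=np.array([.4826,.0752]); e=np.array([np.cos(2.9956),np.sin(2.9956)])
h=cv2.cvtColor(s['pixels'],cv2.COLOR_RGB2HSV); k=((h[...,0]<8)|(h[...,0]>174))&(h[...,1]>170)&(h[...,2]>90)
n,l,st,ce=cv2.connectedComponentsWithStats(k.astype('uint8')); print([(st[i].tolist(),ce[i].round(1).tolist()) for i in range(1,n) if st[i,4]>20])
for a in (0,.1,.2): # grip middle s=.08 outer face
  q=(-.092+.08*np.cos(a)-.009*np.sin(a), .066+.08*np.sin(a)+.009*np.cos(a)); print(a,proj(s,[*(m+q[0]*e),q[1]]).round(1))
E
```

```text
[([221, 164, 24, 18, 334], [232.5, 172.7])]
0 [312.6 250.2]
0.1 [312.2 247.5]
0.2 [311.3 244.8]
```

View pics/s7.png

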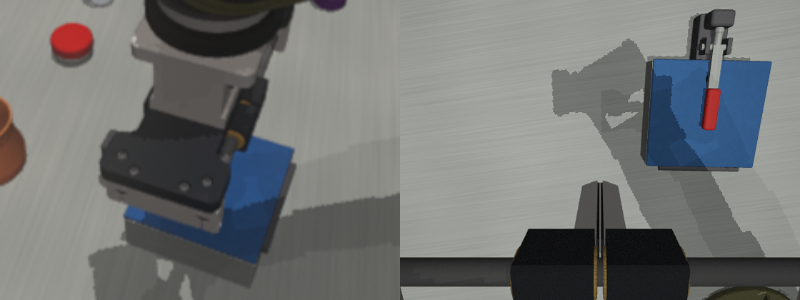

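The lid is shut with the red clamp lying flat over it, and the arm is clear. Handing in.

```bash
python3 -c "
from h import *
print(ctrl.hand_in())"
```

```text
the job is handed in; nothing more can be done
None
```

I handed the job in at about 18 s: the basket stands open side up in the case, the lid is shut, and the clamp is home on its hard stop. No verdict came back, so this rests on the final pictures and force readings.

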